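Open the cap leak-test jig and hold its bar up

TASK

The leak test is over: swing the toggle clamp's arm up and over centre until it lies fully back, off the test bar. Then pull the latch tab on the coupler sideways against its spring, lift the bar's end off the ball, and finish while still holding it raised and steady, a good 8 cm above where it sat, so that a colleague can take the cap out. Leave the cap in its nest and the things round the jig where they are.

Things in the scene. Friction and masses are not known exactly. Their poses are not given: they have to be found in the camera images.
- jig: the cap leak-test jig, bolted to the counter: bare aluminium base plate 390 x 160 x 12 mm. Origin on the counter straight below the ball; x runs along the jig from the ball to the bar's hinge (away from the robot, give or take 0.4 rad), y to the left, z up. All offsets below are in this frame, in mm. The base plate spans x -60 to 330, y -80 to 80
- ball (a point): centre of the steel ball (44 mm diameter) on its post, at (0, 0, 78); under the ball are a flat collar (40 mm diameter, underside at height 54) and a thin neck
- test_bar: steel tube (the tongue) 40 mm wide, 25 mm high, top at height 92, hinged at its far end on an axis along jig y through (280, 0, 80), stop at 0.7 rad; its near end, a dark coupler 70 x 64 mm (top at 110), sits over the ball. 0.6 to 0.95 kg with its latch; falls back if let go. Origin in the coupler at (0, 0, 80) when down, rising 28 mm per 0.1 rad; axes then those of the jig
- latch (a joint): travel of the coupler's latch slide, m: 0 sprung shut, grows as it is pulled towards the jig's +y (left), stop at 0.018. The slide's jaw hooks under the ball's collar and must be drawn back more than 0.011 before the bar can rise; the spring pulls it shut with 6 N at 0 and 11 N at 0.018
- latch_tab (a point): point to grip on the latch's upright steel tab, which stands on the coupler at (0, 0) when shut: 10 mm thick along y, 28 mm along x, from height 115 to 155; this point is at height 138, 17 mm below the tab's top. It travels with latch and bar
- clamp (a joint): angle of the toggle clamp, rad: 0 closed with its arm lying across the bar, grows as the arm swings up and over to the jig's -y (right) side, stop at 2.0. An over-centre spring pushes it away from 1.0 rad either way (about 0.45 Nm at the ends, some 4 N at the grip)
- clamp_hinge (a point): clamp pivot at (115, -50, 115); the axis is along the jig's x
- clamp_grip (a point): point on the axis of the clamp arm's round black rubber grip (18 mm diameter, 56 mm long), 122 mm out from the pivot, 20 mm short of the arm's end; closed it is at (115, 72, 115), beyond the bar's left edge
- cap_in_nest: blue jug cap, 57 mm diameter, 30 mm high, standing in the white nest under the bar at (190, 0), base at height 30; origin under its centre. Must stay
- spare_cap: a like cap on the counter 165 to 210 mm right of the jig's middle line; origin under its centre. Bystander
- wrench: steel wrench lying about 190 mm left of the jig's middle line. Bystander
- sanitiser: white plastic bottle, 64 mm diameter, 160 mm high, left. Bystander
- gasket_jar: jar, 76 mm diameter, 80 mm high, right. Bystander
- neck_brush: flat brush with a wooden handle, lying on the right. Bystander

How it is judged:
By the outcome, as a careful person would: the job done as asked, in the order asked, and still so for the second after the job is handed in, while the arm keeps its last pose, push and grip.
It also fails if it takes over 51 s, if anything falls off the work surface, if the arm or the gripper's body presses on something with over 40 N, if the wrist force passes 120 N, or if a joint passes its speed limit or range.

ROBOT

A 6-joint arm with a two-finger parallel gripper is mounted at the origin on the work surface. World frame = base frame: x ahead of the robot, y to its left, z up, the work surface at z = 0. Lengths are in m, angles in rad, forces in N, time in s.
With the tool pointing down it reaches from about 0.275 to 0.825 m from the base axis. Payload 4.9 kg.
Tool frame: the origin (TCP) lies midway between the tips of the shut fingers; the grasp point (between the pads) lies 19 mm behind it; x points along the fingers, z is the direction in which the jaws open and shut, and the axes are right-handed (so a half turn about x gives the same grasp; the last joint's range is limited). The gripper opens to 85 mm and grips with 20 to 120 N. Pads are 22 mm wide; open, the fingers measure 114 mm over their backs; the gripper's body (76 mm by 85 mm) begins 54 mm behind the grasp point. The pads swing forward as they close: fully open they stand 13 mm farther back than shut.
Start: joints at [1.11, 0.326, -0.193, 1.052, 0, 1.437], TCP at [0.177, 0.521, 0.231] pointing down, gripper open.
Joint ranges: [-2.65, 2.65], [-0.97, 1.79], [-1.3, 1.35], [-1.93, 2.1], [-1.47, 1.37], [-3.14, 3.14]. Speed limits (rad/s): [2.57, 2.57, 3.14, 3.14, 3.14, 3.14].

INTERFACE

Orientations are given as [roll, pitch, yaw] about the fixed x, y, z axes, in that order (R = Rz(yaw) Ry(pitch) Rx(roll)).
In Python, from bench import monitor, cams, env gives the robot as it stands.
- The arm moves only by the tool apply_moves, never from a script. Its argument "series" is one flat list of numbers, 5 for each row, row after row: the closure, from 0 (fully open) to 1 (shut), then the shift along the tool's x, y, z in cm, then the turn about the tool's x in degrees. A call has 1 to 12 rows; each row is the pose to reach, as a shift and turn from the pose commanded when the call began, along the tool's axes at that moment; what a row does not reach only later rows make up. A row lasts 1/8 s, in which the tool goes at most 62.5 mm and 10.7 degrees, less where a joint would pass 70% of its speed; a pose out of reach is approached as far as the arm can. A call with a gripper value outside its range is refused whole. The fingers move at their own pace and stop on an object; "force" is the grip in N (left out, the last holds). Time passes only in rows, so rows that repeat a pose let the fingers close. It gives the time, the measured TCP pose, the force and the opening at its end, in the units of the state.
- monitor.read_state(): the state, without advancing time (a new reading comes with each control period).
- cams.snapshot(name): name is "side" or "top" or "wrist"; returns the picture (480x640x3 uint8, red, green, blue); there is no depth.
- cams.get_calibration(name): a dict with "fx", "fy", "cx", "cy" (pixels), "extrinsics" (4x4, takes a point from world to camera coordinates). Camera axes: x right, y down, z forward; pixel columns grow to the right and rows downward; lengths in m; the calibration is good to about 2 mm. The wrist camera is an equidistant fisheye: a pixel r from the principal point sees the ray r / f radians off the axis. A picture is of the moment at which its call begins: read the wrist's pose just before it. get_calibration takes no time and is no camera call; for the wrist camera it gives the pose at the moment of the call.
- env.job_done(): hands the job in, once; it reports no verdict.
The state is a dict: "t": time; "q": joint angles; "qd": joint speeds; "effort": joint torques, N m; "eef_pos": TCP position; "tool_rot": TCP orientation; "wrist_force": force on the tool from outside, world axes, zero at the start; "torque": the same for the moment, N m; "gripper_width": finger opening in m.
Only numpy, scipy, OpenCV 4.12 (cv2) and the standard library are available. Lean on these libraries where they do the work, as an engineer would, in place of code of your own. Each camera call takes 0.05 s, during which the arm holds its last target. There are 200 camera calls.

## Working session

There is one attempt and no reset: what is moved stays moved. The work goes in short steps, Python scripts to look and compute and a tool call to move; the robot and the scene stay as the last step left them, time stands still between calls to the robot, and variables do not carry over. Pictures are saved under pics/ and viewed, on a budget of 10 in all, crops included, one or two more only if the job needs it, and the job is handed in when it is done.

Besides the shell and the picture viewer there is one more tool, called after "Call:" as name(argument=value, ...) on one line, values as JSON. apply_moves: Moves the arm, as the interface text tells. Its arguments: {"type":"object","properties":{"series":{"type":"array","items":{"type":"number"}},"force":{"type":"number"}},"required":["series"]}

```bash
ls; mkdir -p pics
python3 - <<'E'
from bench import monitor, cams, env
import cv2
s=monitor.read_state();print(s)
for n in ["top","side"]:
    im=cams.snapshot(n);cv2.imwrite(f"pics/{n}0.png",im[:,:,::-1]);c=cams.get_calibration(n);print(n,c)
E
```

```text
pics
{'t': 0.0, 'q': array([ 1.10978486e+00,  3.26934199e-01, -1.93594963e-01,  1.05197464e+00,
        6.99667441e-06,  1.43657478e+00]), 'qd': array([-0.00056127,  0.00051492,  0.00016527, -0.00075793,  0.00085635,
        0.00093924]), 'effort': array([-2.79549720e-03, -4.43406773e+01,  2.62438828e+01,  1.56289001e-02,
       -5.23070430e-04, -3.95945804e-06]), 'eef_pos': array([0.17629218, 0.52037257, 0.23050289]), 'tool_rot': array([ 3.00327346,  1.56908884, -2.03590545]), 'wrist_force': array([ 0.2941304 ,  0.98899243, -0.29263731]), 'torque': array([ 0.01595477, -0.00245819, -0.03350451]), 'gripper_width': 0.08525504118197028}
top {'fx': 559.2870750527209, 'fy': 559.2870750527209, 'cx': 310.95988955001883, 'cy': 240.056437943393, 'extrinsics': array([[-1.19313557e-02, -9.99928449e-01, -8.60568935e-04,
        -1.72474924e-02],
       [-9.96489291e-01,  1.19616320e-02, -8.28614001e-02,
         5.50606979e-01],
       [ 8.28657651e-02, -1.31101109e-04, -9.96560710e-01,
         1.64828462e+00],
       [ 0.00000000e+00,  0.00000000e+00,  0.00000000e+00,
         1.00000000e+00]])}
side {'fx': 585.7646932277174, 'fy': 585.7646932277174, 'cx': 321.2980064808276, 'cy': 242.57599834548705, 'extrinsics': array([[ 9.94930682e-01, -1.00559563e-01, -8.43981447e-04,
        -5.51932705e-01],
       [-5.52578121e-02, -5.39667174e-01, -8.40063042e-01,
         1.16070377e-01],
       [ 8.40209031e-02,  8.35851132e-01, -5.42488131e-01,
         1.46934974e+00],
       [ 0.00000000e+00,  0.00000000e+00,  0.00000000e+00,
         1.00000000e+00]])}
```

View pics/top0.png

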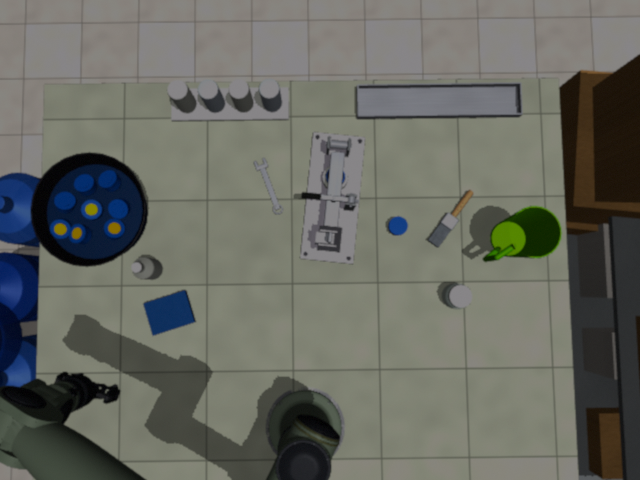

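View pics/side0.png

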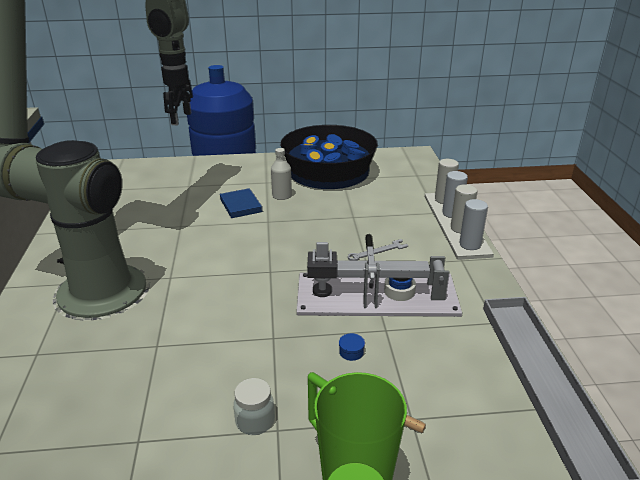

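Top view: the jig plate's corners are near (315,133), (365,137), (353,263) and (302,258), with the clamp grip at about (305,196) and the coupler at about (327,237). Side view: the coupler and tab are near (322,258) and the grip near (369,240). Next I'll fit the plate.

```bash
cat > h.py <<'E'
import numpy as np, cv2
from bench import monitor, cams
from scipy.spatial.transform import Rotation as R
def ray(n,uv,c=None):
    c=c or cams.get_calibration(n);E=np.array(c["extrinsics"]);d=np.array([(uv[0]-c["cx"])/c["fx"],(uv[1]-c["cy"])/c["fy"],1])
    if n=="wrist":
        r=np.hypot(*d[:2]);d=np.array([*(d[:2]/max(r,1e-9)*np.sin(r)),np.cos(r)])
    Rt=E[:3,:3].T;return -Rt@E[:3,3],Rt@d
def plane(n,uv,z,c=None):
    o,d=ray(n,uv,c);return o+d*(z-o[2])/d[2]
def proj(n,p,c=None):
    c=c or cams.get_calibration(n);E=np.array(c["extrinsics"]);q=E[:3,:3]@p+E[:3,3]
    if n=="wrist":
        r=np.hypot(q[0],q[1]);t=np.arctan2(r,q[2]);x=q[:2]/max(r,1e-9)*t
    else: x=q[:2]/q[2]
    return np.array([c["fx"]*x[0]+c["cx"],c["fy"]*x[1]+c["cy"]])
E
python3 - <<'E'
from h import *
im=cv2.imread("pics/top0.png");hsv=cv2.cvtColor(im,cv2.COLOR_BGR2HSV)
print(im[250,312],im[145,358],im[280,340])
crop=im[120:275,285:380];ref=im[250,312].astype(int)
m=((hsv[:,:,1]<22)&(im.min(2)>110)).astype(np.uint8)*255
b=np.zeros_like(m);b[125:272,290:376]=m[125:272,290:376]
cs=max(cv2.findContours(b,0,2)[0],key=cv2.contourArea)
pts=cv2.convexHull(cs)[:,0]
w=np.array([plane("top",p,.012)[:2] for p in pts])
r=cv2.minAreaRect((w*1000).astype(np.float32));print(r,cv2.boxPoints(r))
cv2.imwrite("pics/c1.png",np.hstack([cv2.resize(crop,None,fx=4,fy=3.8,interpolation=2),cv2.cvtColor(cv2.resize(b[120:275,285:380],None,fx=4,fy=3.8),8)]))
E
```

```text
[134 133 134] [135 132 134] [111 125 122]
((682.2640380859375, -91.6160888671875), (162.45521545410156, 391.9395446777344), 83.5768051147461) [[ 478.43738  -150.41043 ]
 [ 867.9166   -194.25719 ]
 [ 886.0907    -32.821747]
 [ 496.61145    11.025009]]
```

View pics/c1.png

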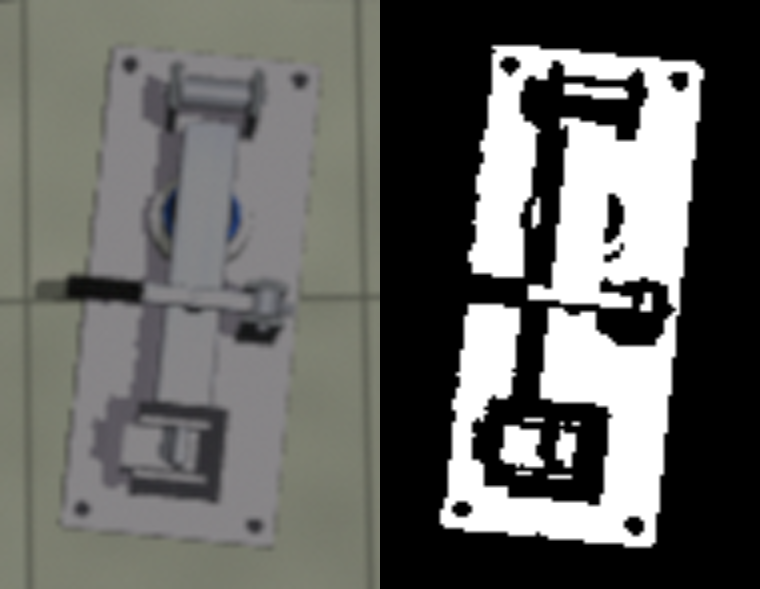

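The plate measures 392 x 162 mm, which matches its given size. The crop shows the grip at about (311,195) in full-image pixels. Next: jig pose, a cross-check in the side view, and the approach.

```bash
cat >> h.py <<'E'
yaw=-0.1121; B=np.array([.5481,-.0765,0])
J=R.from_euler('z',yaw).as_matrix()
def W(x,y,z): return B+J@np.array([x,y,z])/1000
def tool(): 
    s=monitor.read_state();return s,R.from_euler('xyz',s["tool_rot"]).as_matrix()
def go(target_grasp):
    "shift in tool cm bringing grasp point to target (world)"
    s,T=tool();g=s["eef_pos"]-.019*T[:,0];return T.T@(target_grasp-g)*100
E
python3 - <<'E'
from h import *
for n in ["top","side"]:
    print(n,[proj(n,W(*p)).round(1) for p in [(115,72,115),(115,-50,115),(0,0,155),(-60,-80,12),(330,-80,12)]])
s,T=tool();print(T.round(3));print(W(115,72,115),W(0,0,138))
for nm,d in [("jigx",J[:,0]),("jigy",J[:,1])]:
    a=T.T@d;t=np.degrees(np.arctan2(-a[1],a[2]));print(nm,"turn",(t+90)%180-90)
print(go(W(115,72,235)))
E
```

```text
top [array([308.3, 195.3]), array([351.1, 199.5]), array([330.1, 236.7]), array([353.1, 263.4]), array([365.1, 136.4])]
side [array([368.5, 239.4]), array([371.5, 267.9]), array([321.7, 241.2]), array([295.9, 310.6]), array([462. , 311.7])]
[[-0.001 -0.947  0.321]
 [-0.001  0.321  0.947]
 [-1.     0.    -0.001]]
[ 0.67043249 -0.01781643  0.115     ] [ 0.5481 -0.0765  0.138 ]
jigx turn 77.69992562840235
jigy turn -12.300114207459984
[  1.49950233 -64.0738612  -35.118565  ]
```

Call:
apply_moves(series=[0, 0, -6, -3.4, 8, 0, 0, -12, -6.8, 16, 0, 0, -18, -10.2, 24, 0, 0, -24, -13.4, 32, 0, 0, -30, -16.6, 40, 0, 0, -36, -20, 48, 0, 0, -42, -23, 56, 0, 0, -48, -26.4, 64, 0, 0, -54, -30, 72, 0, 0, -60, -33, 77.7, 0, 0, -64.1, -35.1, 77.7, 0, 0, -64.1, -35.1, 77.7])

```text
t: 1.6
eef_pos: [0.6722, -0.0197, 0.2304]
tool_rot: [-2.948, 1.57, -3.062]
wrist_force: [-0.1, -0.5, 0.7]
gripper_width: 0.0853
```

Run:
```python
from h import *
s,T=tool();print(s["t"],s["eef_pos"],s["q"].round(2),T.round(3))
c=cams.get_calibration("wrist");im=cams.snapshot("wrist");cv2.imwrite("pics/w1.png",im[:,:,::-1])
print([proj("wrist",W(*p),c).round(0) for p in [(115,72,124),(115,-50,115),(0,0,155),(280,0,92)]])
print(go(W(115,72,115)),np.degrees(T.T@J[:,0]).round(2))
```

```text
1.6 [ 0.67215763 -0.0197336   0.2303939 ] [-0.14  0.56  0.17  1.18 -0.    1.55] [[-0.001  0.114  0.994]
 [-0.     0.994 -0.114]
 [-1.    -0.    -0.001]]
[array([311., 236.]), array([312., 371.]), array([156., 342.]), array([492., 302.])]
[13.36498603  0.57799838 -0.53536898] [-4.00e-02  1.00e-01  5.73e+01]
```

View pics/w1.png

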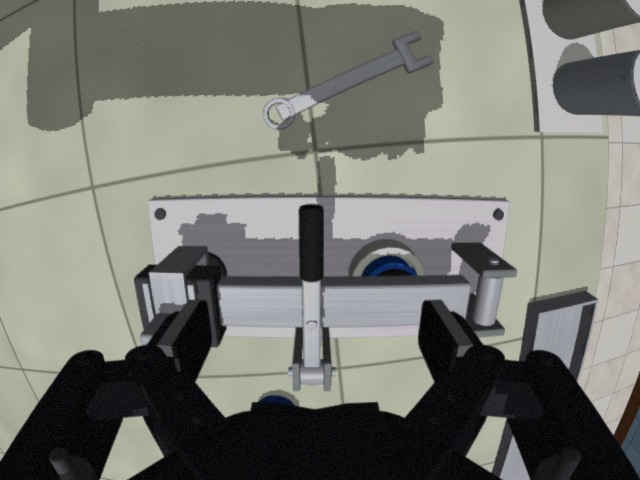

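The wrist view shows the black grip vertical at (311,240), matching the predicted column of 311. The pivot at (312,372) also agrees. I'll check whether the arm has settled.

Run:
```python
from h import *
print(go(W(115,72,115)),monitor.read_state()["qd"].round(3))
```

```text
[13.36498603  0.57799838 -0.53536898] [ 0.036 -0.056 -0.12  -0.016  0.012  0.061]
```

Call:
apply_moves(series=[0, 5, 0, 0, 0, 0, 9, 0, 0, 0, 0, 12, 0, 0, 0, 0, 13.5, 0, 0, 0, 0, 13.5, 0, 0, 0, 0, 13.5, 0, 0, 0], force=30)

```text
t: 2.4
eef_pos: [0.6719, -0.0173, 0.0977]
tool_rot: [-0.032, 1.569, -0.144]
wrist_force: [0.7, 0.5, 0.0]
gripper_width: 0.0853
```

Run:
```python
from h import *
print(go(W(115,72,115)),monitor.read_state()["qd"].round(3))
```

```text
[ 0.17327864 -0.06637072 -0.1410341 ] [-0.001 -0.009  0.005 -0.002  0.003 -0.002]
```

Call:
apply_moves(series=[1, 0.2, 0, -0.1, 0, 1, 0.2, 0, -0.1, 0, 1, 0.2, 0, -0.1, 0, 1, 0.2, 0, -0.1, 0, 1, 0.2, 0, -0.1, 0, 1, 0.2, 0, -0.1, 0, 1, 0.2, 0, -0.1, 0, 1, 0.2, 0, -0.1, 0])

```text
t: 3.4
eef_pos: [0.6699, -0.0172, 0.0945]
tool_rot: [-1.452, 1.571, -1.564]
wrist_force: [-1.8, 0.3, 4.4]
gripper_width: 0.0169
```

Run:
```python
from h import *
s,T=tool();print(T.round(3),go(W(115,72,115)))
for th in np.arange(.1,2.11,.1):
    y,z=122*np.cos(th)-122,122*np.sin(th)
    d=T.T@(J@np.array([0,y,z]))/10;print(th.round(1),d.round(2))
```

```text
[[ 0.     0.112  0.994]
 [-0.     0.994 -0.112]
 [-1.    -0.     0.   ]] [-0.14928315 -0.05725449  0.06020669]
0.1 [-1.22 -0.06  0.  ]
0.2 [-2.42 -0.24  0.  ]
0.3 [-3.61 -0.54  0.  ]
0.4 [-4.75 -0.96  0.  ]
0.5 [-5.85 -1.49  0.  ]
0.6 [-6.89 -2.13  0.  ]
0.7 [-7.86 -2.87  0.  ]
0.8 [-8.75 -3.7   0.  ]
0.9 [-9.56 -4.62  0.  ]
1.0 [-10.27  -5.61   0.  ]
1.1 [-10.87  -6.67   0.  ]
1.2 [-11.37  -7.78   0.  ]
1.3 [-11.76  -8.94   0.  ]
1.4 [-12.02 -10.13   0.  ]
1.5 [-12.17 -11.34   0.  ]
1.6 [-12.19 -12.56   0.  ]
1.7 [-12.1  -13.77   0.  ]
1.8 [-11.88 -14.97   0.  ]
1.9 [-11.54 -16.14   0.  ]
2.0 [-11.09 -17.28   0.  ]
2.1 [-10.53 -18.36   0.  ]
```

Call:
apply_moves(series=[1, -1.2, -0.1, 0, 0, 1, -2.4, -0.2, 0, 0, 1, -3.6, -0.5, 0, 0, 1, -4.8, -1, 0, 0, 1, -5.8, -1.5, 0, 0, 1, -6.9, -2.1, 0, 0, 1, -7.9, -2.9, 0, 0, 1, -8.8, -3.7, 0, 0, 1, -9.6, -4.6, 0, 0, 1, -10.3, -5.6, 0, 0, 1, -10.3, -5.6, 0, 0])

```text
t: 4.78
eef_pos: [0.6634, -0.0739, 0.1982]
tool_rot: [-1.072, 1.57, -1.185]
wrist_force: [-2.3, 2.0, -0.7]
gripper_width: 0.0169
```

Run:
```python
from h import *
th=1.0
print(go(W(115,-50+122*np.cos(th),115+122*np.sin(th))))
cv2.imwrite("pics/w2.png",cams.snapshot("side")[130:380,200:520,::-1])
```

```text
[-0.0427016   0.03783318  0.06894088]
```

View pics/w2.png

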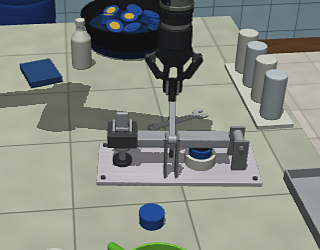

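The picture shows the clamp arm held in the fingers and coming up. Continuing over centre.

Call:
apply_moves(series=[1, -0.6, -1.1, 0, 0, 1, -1.1, -2.2, 0, 0, 1, -1.5, -3.3, 0, 0, 1, -1.7, -4.5, 0, 0, 1, -1.9, -5.7, 0, 0, 1, -1.9, -6.9, 0, 0, 1, -1.8, -8.2, 0, 0, 1, -1.6, -9.4, 0, 0, 1, -1.2, -10.5, 0, 0, 1, -0.8, -11.6, 0, 0, 1, -0.7, -11.8, 0, 0, 1, -0.7, -11.8, 0, 0])

```text
t: 6.32
eef_pos: [0.6507, -0.191, 0.204]
tool_rot: [-1.149, 1.57, -1.262]
wrist_force: [-2.2, -3.5, 0.8]
gripper_width: 0.0
```

Run:
```python
from h import *
th=2.0
print(go(W(115,-50+122*np.cos(th),115+122*np.sin(th))))
```

```text
[-0.29266551  0.15317295  0.02875344]
```

The opening reads 0, so the grip was lost somewhere along the way. Looking.

Run:
```python
from h import *
a=cams.snapshot("side")[130:380,200:520,::-1];b=cams.snapshot("wrist")[:,:,::-1]
cv2.imwrite("pics/w3.png",np.hstack([cv2.resize(a,(400,312)),cv2.resize(b,(400,312))]))
```

```text
(no output)
```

View pics/w3.png

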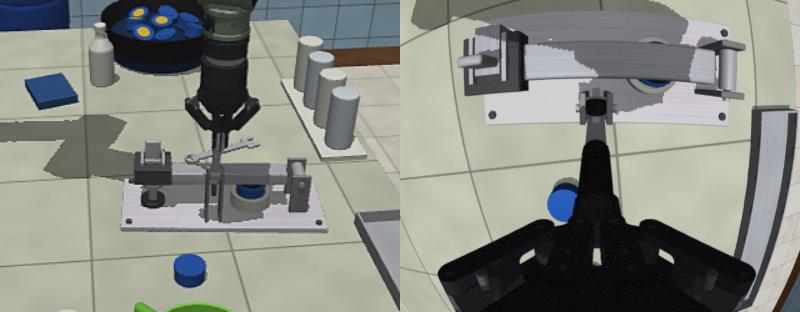

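The arm has followed over centre and is leaning on the shut fingers from the +y side: the wrist force is −3.5 N in y, and the arm is visible between pivot and fingers. Drawing the fingers back in −y will let the spring carry it to the stop.

Call:
apply_moves(series=[1, 0, -0.7, 0, 0, 1, 0, -1.4, 0, 0, 1, 0.2, -2.1, 0, 0, 1, 0.4, -2.8, 0, 0, 1, 0.4, -4, 0, 0, 1, 0.4, -5.5, 0, 0, 1, 0.4, -7, 0, 0, 1, 0.4, -7, 0, 0, 1, 0.4, -7, 0, 0])

```text
t: 7.55
eef_pos: [0.6426, -0.2596, 0.2002]
tool_rot: [1.586, 1.57, 1.474]
wrist_force: [0.8, 0.1, 1.0]
gripper_width: 0.0001
```

Run:
```python
from h import *
c=cams.get_calibration("wrist")
b=cams.snapshot("wrist")[:,:,::-1];a=cams.snapshot("top")[120:275,285:385,::-1]
for th in (1.8,2.0): print(th,proj("wrist",W(115,-50+142*np.cos(th),115+142*np.sin(th)),c), proj("top",W(115,-50+142*np.cos(th),115+142*np.sin(th)))-[285,120])
cv2.imwrite("pics/w4.png",np.hstack([cv2.resize(b,(480,360)),cv2.resize(a,(232,360))]))
```

```text
1.8 [315.42908754  67.60218997] [82.21187249 72.49440573]
2.0 [315.29535359 172.70151614] [92.10619646 74.09968328]
```

View pics/w4.png

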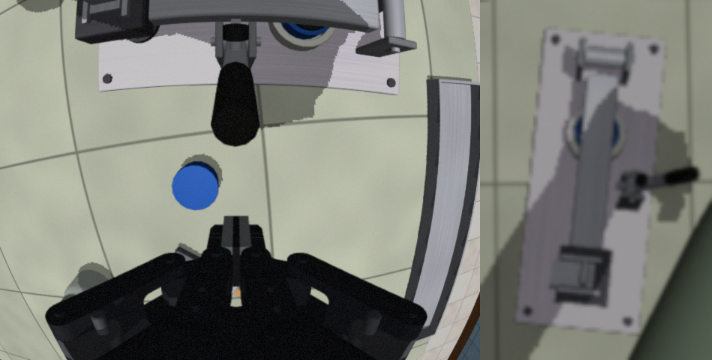

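The clamp tip is at wrist pixel (315,180), against (315,173) predicted for 2.0 rad. In the top crop it is at (92.7,74), against (92,74) predicted, so the arm is fully back. Now to the tab.

Run:
```python
from h import *
s,T=tool();print(go(W(0,0,138)),s["q"].round(2)); a=T.T@J[:,1];print(np.degrees(np.arctan2(-a[1],a[2])))
```

```text
[  8.13622335  17.09407872 -11.4365089 ] [-0.49  0.62  0.19  1.15  0.    1.19]
-89.96978255959706
```

Call:
apply_moves(series=[1, -4, 0, 0, 0, 0.5, -8, 0, 0, -8, 0, -9, 2, -2, -18, 0, -9, 5, -4, -28, 0, -9, 8, -6, -38, 0, -9, 11, -8, -48, 0, -8, 14, -10, -58, 0, -6, 17.1, -11.4, -68, 0, -4, 17.1, -11.4, -78, 0, -2, 17.1, -11.4, -88, 0, 0, 17.1, -11.4, -90, 0, 0, 17.1, -11.4, -90])

```text
t: 9.15
eef_pos: [0.5473, -0.0761, 0.1991]
tool_rot: [1.376, 1.568, 2.835]
wrist_force: [-1.1, -0.4, 0.0]
gripper_width: 0.0855
```

Call:
apply_moves(series=[0, 0, 0, 0, 0, 0, 0, 0, 0, 0], force=70)

```text
t: 9.4
eef_pos: [0.5492, -0.0771, 0.2014]
tool_rot: [-1.716, 1.569, -0.257]
wrist_force: [-0.3, -0.1, 0.3]
gripper_width: 0.0855
```

Run:
```python
from h import *
s,T=tool();print(go(W(0,0,138)),s["q"].round(2),s["wrist_force"]); a=T.T@J[:,1];print(np.degrees(np.arctan2(-a[1],a[2])))
c=cams.get_calibration("wrist")
b=cams.snapshot("wrist")[:,:,::-1]
print([proj("wrist",W(*p),c).round() for p in [(-14,-5,155),(-14,5,155),(14,5,155),(14,-5,155)]])
cv2.imwrite("pics/w5.png",b)
```

```text
[8.23737398 0.12482733 0.0453424 ] [-0.27  0.35 -0.23  0.98  0.   -0.16] [-0.27351043 -0.0818583   0.28255517]
-0.01190054427764304
[array([304., 240.]), array([323., 240.]), array([323., 288.]), array([305., 288.])]
```

View pics/w5.png

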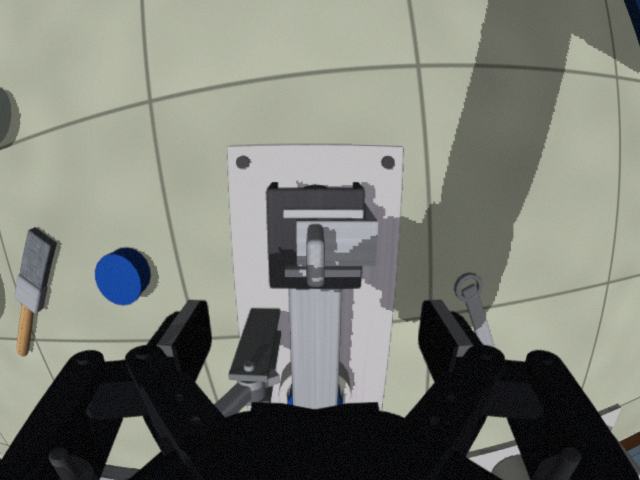

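The tab stands at columns 307–324 and rows 226–285, within a few mm of the prediction, and between the open fingers. Descending and gripping.

Call:
apply_moves(series=[0, 4, 0.3, 0, 0, 0, 7, 0.3, 0, 0, 0, 8.2, 0.3, 0, 0, 0, 8.2, 0.3, 0, 0, 1, 8.2, 0.3, 0, 0, 1, 8.2, 0.3, 0, 0, 1, 8.2, 0.3, 0, 0, 1, 8.2, 0.3, 0, 0, 1, 8.2, 0.3, 0, 0, 1, 8.2, 0.3, 0, 0, 1, 8.2, 0.3, 0, 0, 1, 8.2, 0.3, 0, 0], force=80)

```text
t: 10.95
eef_pos: [0.5457, -0.0765, 0.1187]
tool_rot: [-1.077, 1.57, 0.381]
wrist_force: [-0.8, 1.6, 5.3]
gripper_width: 0.0093
```

Run:
```python
from h import *
s,T=tool();print(T.round(3),go(W(0,0,138)))
for th in np.arange(0.0,.42,.04):
    x=280-280*np.cos(th)+58*np.sin(th);z=80+58*np.cos(th)+280*np.sin(th)
    print(th.round(2),(T.T@J@np.array([x,0,z-138])/10).round(2))
```

```text
[[ 0.001 -0.994  0.112]
 [ 0.     0.112  0.994]
 [-1.    -0.001  0.   ]] [-0.03095718 -0.23572049  0.02327387]
0.0 [0. 0. 0.]
0.04 [-1.11 -0.25  0.  ]
0.08 [-2.22 -0.55  0.  ]
0.12 [-3.31 -0.9   0.  ]
0.16 [-4.39 -1.28  0.  ]
0.2 [-5.45 -1.71  0.  ]
0.24 [-6.49 -2.18  0.  ]
0.28 [-7.51 -2.7   0.  ]
0.32 [-8.51 -3.25  0.  ]
0.36 [-9.49 -3.84  0.  ]
0.4 [-10.44  -4.47   0.  ]
```

Call:
apply_moves(series=[1, 0, 0, 0.4, 0, 1, 0, 0, 0.8, 0, 1, 0, 0, 1.2, 0, 1, 0, 0, 1.6, 0, 1, 0, 0, 1.6, 0, 1, 0, 0, 1.6, 0])

```text
t: 11.7
eef_pos: [0.5472, -0.064, 0.1187]
tool_rot: [-3.121, 1.564, -1.664]
wrist_force: [-2.6, -9.4, 4.8]
gripper_width: 0.0096
```

Run:
```python
from h import *
print(go(W(0,0,138)),J.T@monitor.read_state()["wrist_force"])
```

```text
[-0.02239144 -0.23459783 -1.24009965] [-1.49178394 -9.63298801  4.79205171]
```

The spring force of 9.6 N matches about 12.6 mm of travel. I'll pull a little further, then lift along the arc.

Call:
apply_moves(series=[1, 0, 0, 0.3, 0, 1, 0, 0, 0.3, 0, 1, -0.6, -0.1, 0.3, 0, 1, -1.1, -0.2, 0.3, 0, 1, -1.7, -0.4, 0.3, 0, 1, -2.2, -0.5, 0.3, 0, 1, -2.2, -0.5, 0.3, 0])

```text
t: 12.58
eef_pos: [0.552, -0.0618, 0.1391]
tool_rot: [2.885, 1.563, -1.941]
wrist_force: [1.9, -11.2, -7.6]
gripper_width: 0.0093
```

Run:
```python
from h import *
print(go(W(0,0,138)),J.T@monitor.read_state()["wrist_force"])
```

```text
[ 2.01685436  0.21565785 -1.50143122] [  3.19213403 -10.93930438  -7.59771023]
```

Call:
apply_moves(series=[1, -0.6, -0.2, 0, 0, 1, -1.1, -0.4, 0, 0, 1, -1.7, -0.6, 0, 0, 1, -2.2, -0.8, 0, 0, 1, -3.2, -1.2, 0, 0, 1, -4.3, -1.7, 0, 0, 1, -5.3, -2.2, 0, 0, 1, -6.3, -2.7, 0, 0, 1, -7.2, -3.2, 0, 0, 1, -7.2, -3.2, 0, 0, 1, -7.2, -3.2, 0, 0, 1, -7.2, -3.2, 0, 0])

```text
t: 14.08
eef_pos: [0.5826, -0.0654, 0.2101]
tool_rot: [2.559, 1.562, -2.268]
wrist_force: [-1.7, -10.5, -6.3]
gripper_width: 0.0089
```

Run:
```python
from h import *
s=monitor.read_state();print(go(W(0,0,138)),J.T@s["wrist_force"],s["qd"].round(3),s["gripper_width"])
a=cams.snapshot("side")[100:360,180:500,::-1];b=cams.snapshot("top")[120:275,285:385,::-1]
cv2.imwrite("pics/w6.png",np.hstack([cv2.resize(a,(517,420)),cv2.resize(b,(271,420))]))
```

```text
[ 9.13842568  3.26644938 -1.44922135] [ -0.51688668 -10.66955991  -6.33620313] [ 0.001 -0.001 -0.001 -0.002 -0.001 -0.002] 0.008878941652753288
```

View pics/w6.png

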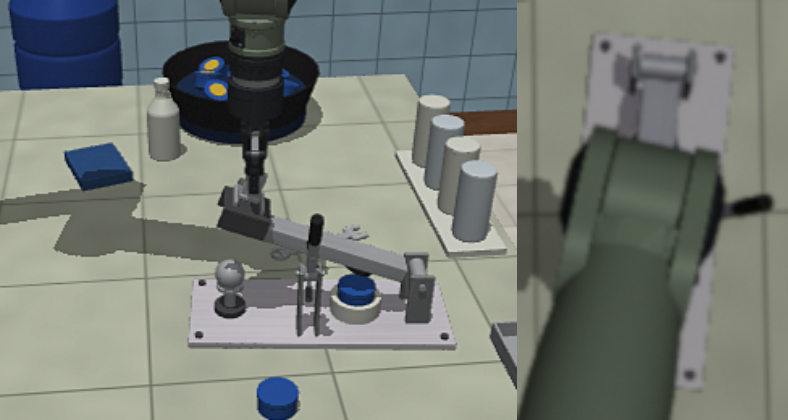

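The side view shows the bar raised and the ball bare at (230,275). The cap is in its nest at (356,290), and the clamp arm is still back. One steadiness check before handing in.

Call:
apply_moves(series=[1, 0, 0, 0, 0, 1, 0, 0, 0, 0, 1, 0, 0, 0, 0, 1, 0, 0, 0, 0, 1, 0, 0, 0, 0, 1, 0, 0, 0, 0, 1, 0, 0, 0, 0, 1, 0, 0, 0, 0])

```text
t: 15.18
eef_pos: [0.5826, -0.0654, 0.2101]
tool_rot: [2.56, 1.562, -2.267]
wrist_force: [-0.3, -11.2, -5.4]
gripper_width: 0.0086
```

Run:
```python
from h import *
from bench import env
a=cv2.imread("pics/w6.png")
b=cv2.resize(cams.snapshot("side")[100:360,180:500,::-1],(517,420))
d=cv2.absdiff(a[:,:517],b).max(2);print("changed px",(d>50).sum())
s=monitor.read_state();print(go(W(0,0,138)),J.T@s["wrist_force"],s["gripper_width"])
# coupler height: bar end in side view on the plane jig y=-32 (right face)
o,dd=ray("side",(180+219*320/517,100+226*260/420));n=J[:,1];p0=W(0,-32,0);p=o+dd*((p0-o)@n)/(dd@n)
print("coupler low near corner, jig mm",(J.T@(p-B)*1000).round())
if (d>50).sum()<300: env.job_done()
```

```text
changed px 0
[ 9.14138135  3.26856827 -1.44553524] [  0.71023884 -10.40400874  -5.90676441] 0.009470720580915127
coupler low near corner, jig mm [-14. -32. 179.]
the job is handed in; nothing more can be done
```

The job is handed in at about 15 s of the 51 s allowed. The clamp is fully back, the latch is drawn, and the arm is still holding the bar's end about 9 cm above where it sat.

- **Clamp:** I pinched the grip and swung it up over centre. The pinch slipped off past 1.0 rad and the arm leaned on the shut fingers, so I drew the fingers away and the spring took it to its stop. In the wrist and top views its tip was within about 8 pixels of where 2.0 rad should put it.
- **Latch and lift:** I gripped the tab and pulled it about 15 mm left. The spring force was about 10–11 N, which fits that travel. I then lifted along the hinge's arc until the grasp point had risen 91 mm, equal to about 95 mm at the bar's end.
- **Last checks:** After about 1 s of holding, the arm's pose had not changed and the side view had no changed pixels. The opening stayed at about 9 mm with the tab in it. The side view showed the ball bare, the cap in its nest and the clamp arm back. The things round the jig that it covers stood where they were; it does not cover the gasket jar and neck brush, but no move went near them.
- **Disagreements:** In the wrist view the tab appeared about 5 mm nearer the robot than predicted. That is well within its 28 mm length, so I shifted the grasp only 2–3 mm. A single rough ray in the side view put the coupler's lower near corner at height 179 mm, which agrees with a raised bar but not precisely.

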